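# Put the wide scraper away in its stand

### The job

Two flat scrapers stand blade down in the dark foam tray. Take the one with the wide blade, carry it to the grey slotted stand and slide its blade down into the stand's long slot, right to the bottom before you let go, so that it stays standing there. Leave the narrow scraper standing where it is in the tray.

Things in the scene. Friction and masses are not known exactly. Their poses are not given: they have to be found in the camera images.
- wide_scraper: The wide scraper, the one to move: steel blade 60 mm wide (y), 4 thick (x), 70 high; above it a brown wooden handle 28 mm wide (y), 18 thick (x), 60 high; about 200 g. Origin: middle of the blade's lower edge; z points up the handle, its top at 130 mm. Starts upright, blade 30 mm deep in a narrow tray pocket, leaning at most a few degrees. Blade juts 16 mm past the handle on both sides.
- narrow_scraper: The narrow scraper, to be left alone: steel blade 32 mm wide (y), 4 thick (x), 70 high; above it a brown wooden handle 28 mm wide (y), 18 thick (x), 60 high; about 140 g. Origin: middle of the blade's lower edge; z points up the handle, its top at 130 mm. Starts upright, blade 30 mm deep in a narrow tray pocket, leaning at most a few degrees. Its blade is hardly wider than its handle.
- tray: Fixed dark foam-look tray, 150 (x) x 270 (y) x 40 (z) mm, origin at the centre of its underside. Two equal narrow pockets, 66 mm long (y), 7 wide, 30 deep, lie in line at x = +35, y = +60 and -60 mm, each with one scraper. An empty rectangular pocket and a round one with a motor hub (top 65 mm above the table) lie at x = -33 mm.
- stand: Fixed grey plastic stand, 80 (x) x 168 (y) x 60 (z) mm, origin at the centre of its underside. Two empty slots in line along y: the long one, 80 mm, centred at y = -32 mm; a short one, 44 mm, centred at y = +46 mm, too short for the wide blade. Both are 50 mm deep (floor 10 mm above the table), 10 mm wide in the lower 30 mm, flaring to 32 mm at the mouth.
- long_slot (a point): Centre of the long slot's mouth, level with the stand's top, 60 mm above the table; the slot's length runs along y, its width along x, its floor is 50 mm below this point.
Not all that is in view belongs to the job. What is shaped like the wide_scraper but purple is not meant. Of the things that look like the stand, take the one that is farthest to the robot's left at the start.

How it is judged:
On the way:
1. the wide scraper's blade is in the long slot, its lower edge at least 30 mm below the mouth, while the fingers still hold it (x of wide_scraper in the frame of long_slot between -0.012 and 0.012 m and y of wide_scraper in the frame of long_slot between -0.02 and 0.02 m and z of wide_scraper in the frame of long_slot below -0.03 m and contact force between the fingers and wide_scraper above 0.5 N), for 0.1 s.
At the end, for the whole second after the job is handed in: The wide scraper stands released and at rest in the long slot: lower edge at least 42 mm below the mouth, within 12 mm across and 20 mm along of its centre, blade within 15 degrees of its direction, leaning under 20 degrees. The narrow scraper still stands in its pocket, leaning under 20 degrees (x of wide_scraper in the frame of long_slot between -0.012 and 0.012 m and y of wide_scraper in the frame of long_slot between -0.02 and 0.02 m and z of wide_scraper in the frame of long_slot below -0.042 m and angle between each of wide_scraper, narrow_scraper's own z axis and vertical below 0.35 rad and angle between the y axis of wide_scraper and the y axis of stand, either way round below 0.26 rad and linear speed of wide_scraper below 0.03 m/s and angular speed of wide_scraper below 0.3 rad/s and z of narrow_scraper in the frame of tray below 0.02 m); the robot touches nothing.
It fails at once if the narrow scraper is taken out of its pocket or shifted by more than 30 mm (distance of narrow_scraper from where it was at the start of the episode above 0.03 m).
It also fails if it takes over 45 s, if anything falls off the work surface, if the arm or the gripper's body presses on something with over 40 N, if the wrist force passes 120 N, or if a joint passes its speed limit or range.

### The arm

A 7-joint arm with a two-finger parallel gripper is mounted at the origin on the work surface. World frame = base frame: x ahead of the robot, y to its left, z up, the work surface at z = 0. Lengths are in m, angles in rad, forces in N, time in s.
With the tool pointing down it reaches from about 0.425 to 0.875 m from the base axis. Payload 8.4 kg.
Tool frame: the origin (TCP) lies at the very end of the fingers, on their centre line; the grasp point (between the pads) lies 19 mm behind it; z points along the fingers, y is the line along which they close (so a half turn about z gives the same grasp; the last joint's range is limited). The gripper opens to 87 mm and grips with 3 to 60 N. Pads are 19 mm wide; open, the fingers measure 117 mm over their backs; the gripper's body (75 mm by 190 mm) begins 51 mm behind the grasp point.
Start: joints at [-1.363, 0.333, 0.04, 1.465, -0.013, 1.343, -0.059], TCP at [0.196, 0.62, 0.223] pointing down, gripper open.
Joint ranges: [-2.58, 2.58], [-0.38, 2.09], [-1.3, 1.39], [0.25, 2.4], [-1.5, 4.64], [0.08, 2.09], [-2.65, 2.65]. Speed limits (rad/s): [2.22, 2.22, 2.79, 2.79, 3.14, 3.14, 3.14].

### API

Orientations are given as a unit quaternion [x, y, z, w].
In Python, from plant import state, snapshot, close_job gives the robot as it stands.
- The arm moves only by the tool carry_out, never from a script. Its argument "plan" is a list of rows, each an object of numbers: "tx", "ty", "tz": the shift along the tool's x, y, z in mm; "wx", "wy", "wz": the turn, a rotation vector about the tool's x, y, z in rad; "gripper": the finger opening in mm, from 0 to 87. A call has 1 to 10 rows; each row shifts and turns the commanded pose from where the row before left it, along the tool's axes as they then stand; what a row does not reach is not made up. A row lasts 1/8 s, in which the tool goes at most 62.5 mm and 10.7 degrees, less where a joint would pass 70% of its speed; a pose out of reach is approached as far as the arm can. A call is refused whole if a number of a shift passes 62.5 or a number of a turn 0.188, either way. A call with a gripper value outside its range is refused whole. The fingers move at their own pace and stop on an object; "squeeze" is the grip in N (left out, the last holds). Time passes only in rows, so rows that do not move let the fingers close. It gives the time, the measured TCP pose, the force, the opening and the grip force at its end, in the units of the state.
- state(): the state, without advancing time (a new reading comes with each control period).
- snapshot(name): name is "side" or "top"; returns a dict with "pixels" (384x512x3 uint8, red, green, blue), "vfov" (degrees; the focal length in pixels is half the picture's height over the tangent of half this angle, whatever the lens; pixels are square), "cx", "cy" (the principal point, pixels), "world_to_cam" (4x4, takes a point from world to camera coordinates). Camera axes: x right, y down, z forward; pixel columns grow to the right and rows downward; lengths in m; the calibration is good to about 2 mm. A picture is of the moment at which its call begins. There is no depth.
- close_job(): hands the job in; it is judged then, once.
The state is a dict: "time_s": time; "joint_positions": joint angles; "joint_velocities": joint speeds; "tau": joint torques, N m; "tcp_pos": TCP position; "ee_rot": TCP orientation; "force": force on the tool from outside, world axes, zero at the start; "torque": the same for the moment, N m; "width": finger opening in m; "grasp_force": force on a finger pad.
Only numpy, scipy, OpenCV 4.12 (cv2) and the standard library are available. Lean on these libraries where they do the work, as an engineer would, in place of code of your own. Each camera call takes 0.05 s, during which the arm holds its last target. There are 200 camera calls.

## Working session

There is one attempt and no reset: what is moved stays moved. The work goes in short steps, Python scripts to look and compute and a tool call to move; the robot and the scene stay as the last step left them, time stands still between calls to the robot, and variables do not carry over. Pictures are saved under pics/ and viewed, at most 10 in all, crops included, and the job is handed in when it is done.

Besides the shell and the picture viewer there is one more tool, called after "Call:" by a JSON object that holds its "api" and its "payload", one argument or row to a line. carry_out: Moves the arm, as the interface text tells. Its arguments: {"type":"object","properties":{"plan":{"type":"array"},"squeeze":{"type":"number"}},"required":["plan"]}

```bash
mkdir -p pics; cat > h.py <<'E'
import numpy as np, cv2, json
from plant import state, snapshot, close_job
def snap(n,f):
    s=snapshot(n); cv2.imwrite('pics/'+f+'.png',s['pixels'][:,:,::-1]); np.savez('pics/'+f,**s); return s
def cam(f):
    s=np.load('pics/'+f+'.npz'); fl=192/np.tan(np.radians(float(s['vfov']))/2)
    return s,fl,float(s['cx']),float(s['cy']),s['world_to_cam']
def at(f,u,v,z):
    s,fl,cx,cy,T=cam(f); R,t=T[:3,:3],T[:3,3]; o=-R.T@t; d=R.T@np.array([(u-cx)/fl,(v-cy)/fl,1]); return o+d*(z-o[2])/d[2]
def proj(f,p):
    s,fl,cx,cy,T=cam(f); q=T[:3,:3]@np.array(p)+T[:3,3]; return [cx+fl*q[0]/q[2],cy+fl*q[1]/q[2]]
def crop(f,x,y,w,h,k,o):
    cv2.imwrite('pics/'+o+'.png',cv2.resize(cv2.imread('pics/'+f+'.png')[y:y+h,x:x+w],None,fx=k,fy=k,interpolation=cv2.INTER_CUBIC))
E
python3 - <<'E'
from h import *
for n in('top','side'):
    snap(n,n+'0'); s,fl,cx,cy,T=cam(n+'0'); print(fl,cx,cy,T.round(3).tolist())
a=cv2.imread('pics/top0.png');b=cv2.imread('pics/side0.png')
cv2.imwrite('pics/both.png',cv2.resize(np.vstack([a,b]),None,fx=.78,fy=.78))
print(state())
E
```

```text
349.35154569759067 263.12797745147077 192.9778850588741 [[0.001, -1.0, 0.021, -0.019], [-0.994, -0.003, -0.108, 0.471], [0.108, -0.02, -0.994, 0.886], [0.0, 0.0, 0.0, 1.0]]
466.9450243731672 248.11628407248455 192.22380354531825 [[0.75, -0.662, 0.019, -0.37], [-0.39, -0.465, -0.795, 0.258], [0.535, 0.588, -0.607, 0.774], [0.0, 0.0, 0.0, 1.0]]
{'time_s': 0.1, 'joint_positions': array([-1.36321297,  0.33383374,  0.03986735,  1.46617641, -0.01339464,
        1.34331603, -0.05848071]), 'joint_velocities': array([-0.00102442, -0.00236106, -0.00243672, -0.00091787,  0.0002959 ,
        0.00079818, -0.00039423]), 'tau': array([ 4.74066343e-03, -6.57814264e+01,  1.34054225e+00, -4.04706538e+01,
       -5.97255584e-02,  4.09121742e-02,  5.79568359e-05]), 'tcp_pos': array([0.19618976, 0.61923565, 0.22175549]), 'ee_rot': array([ 1.52785577e-01,  9.88259090e-01, -7.31232073e-04, -6.20455372e-05]), 'force': array([-0.61950267, -0.35997339,  0.91018796]), 'torque': array([0.03990934, 0.00243531, 0.00367665]), 'grasp_force': 0.0, 'width': 0.08714192309287147}
```

View pics/top0.png

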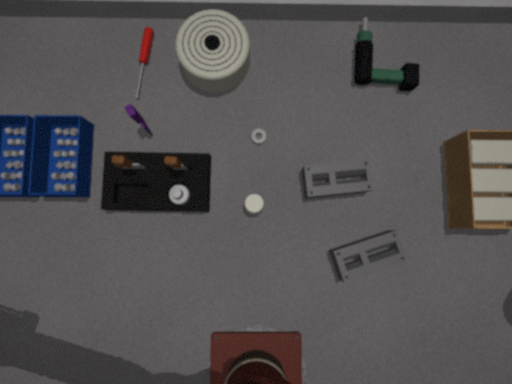

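View pics/side0.png

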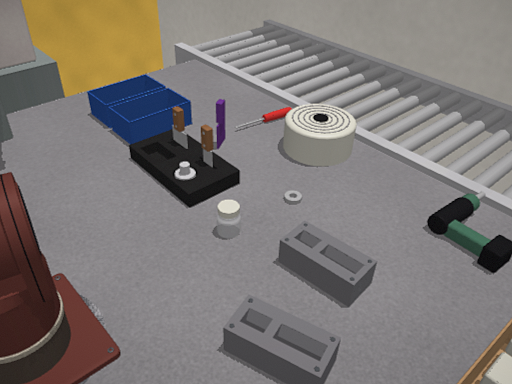

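The top view shows the tray at (157,182) with scrapers at about (125,162) and (178,163). The purple decoy is at (138,118). There are two stands, at (337,180) and (368,255); the first has the larger y, so it is the one farther left. I'll confirm this in an enlarged crop.

```bash
python3 - <<'E'
from h import *
a=cv2.imread('pics/top0.png');b=cv2.imread('pics/side0.png')
f=lambda i,x,y,w,h,k:cv2.resize(i[y:y+h,x:x+w],None,fx=k,fy=k,interpolation=cv2.INTER_CUBIC)
g=lambda i:np.clip(i*1.8,0,255).astype(np.uint8)
c=np.vstack([np.hstack([f(a,100,145,80,60,5),f(a,295,150,80,60,5)]),np.hstack([f(b,155,95,80,60,5),f(b,275,220,100,75,4)])])
cv2.imwrite('pics/c1.png',g(c))
for p in [(337,180),(368,255)]: print(at('top0',*p,.06))
for p in [(125,162),(178,163)]: print(at('top0',*p,.16))
for p in [(103,152),(211,153),(211,211),(102,211)]: print(at('top0',*p,.04))
E
```

```text
[ 0.50061067 -0.20467588  0.06      ]
[ 0.3132149  -0.27773725  0.06      ]
[0.52440403 0.2919169  0.16      ]
[0.52274468 0.1744895  0.16      ]
[0.57394209 0.39462368 0.04      ]
[0.57290619 0.11718099 0.04      ]
[0.42253535 0.11460654 0.04      ]
[0.42192435 0.38951228 0.04      ]
```

View pics/c1.png

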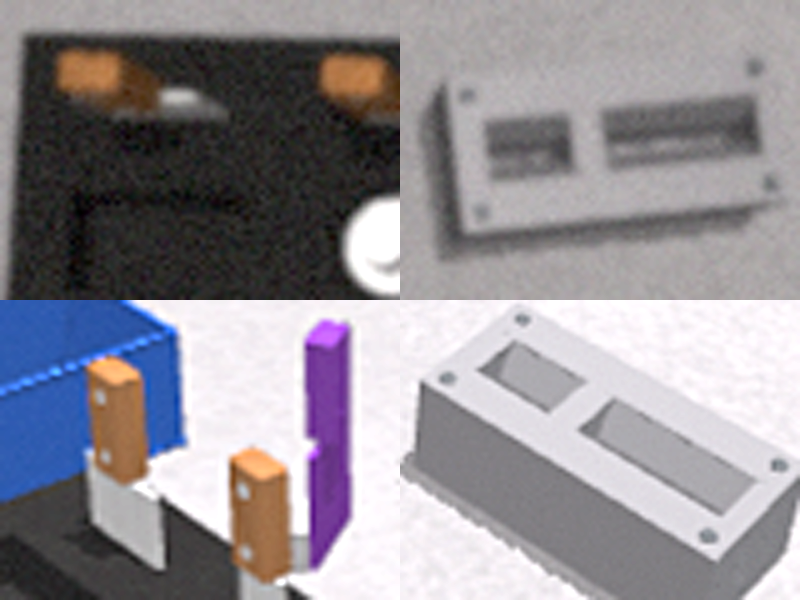

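```bash
python3 - <<'E'
from h import *
a=cv2.imread('pics/top0.png');b=cv2.imread('pics/side0.png')
f=lambda i,x,y,w,h,k:cv2.resize(i[y:y+h,x:x+w],None,fx=k,fy=k,interpolation=cv2.INTER_CUBIC)
g=lambda i:np.clip(i*1.8,0,255).astype(np.uint8)
c=np.vstack([np.hstack([f(b,165,95,50,75,8),f(b,185,110,50,75,8)])])
cv2.imwrite('pics/c2.png',g(c)); 
E
```

```text
(no output)
```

View pics/c2.png

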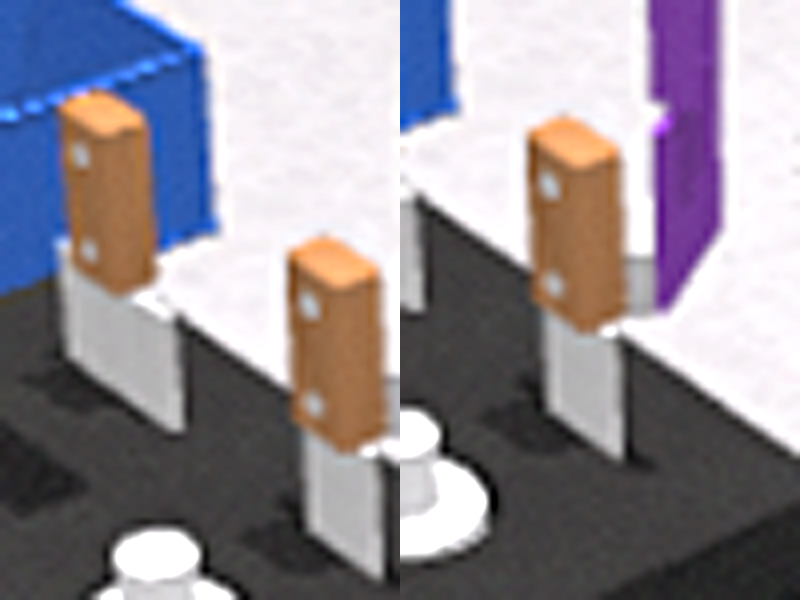

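The left scraper's blade is much wider than its handle, about 15 px at side (173–188,~135). The right one's is about as wide as its handle, so the left one, with its handle top at top (118,159), is the target.

```bash
python3 - <<'E'
from h import *
def S(*ps,z,f='side0'):
    for p in ps: print(f,p,at(f,*p,z).round(4))
S((172.75,107.5),(176,106.5),(183.5,109.75),(180.3,111.2),z=.14)
S((111.6,155.4),(123.6,155),(124.6,162),(112.8,162.8),z=.14,f='top0')
print('blade at tray');S((173.1,140.25),(187.9,149),z=.04)
print('blade top');S((172.75,125),(187.9,134.75),z=.08)
# tray corners, side
print('tray top');S((103,152),(211,153),(211,211),(102,211),z=.04,f='top0');S((239,174),(190,192),(130,147),z=.04)
# stand top corners: top crop 295,150,k5 ; side crop 275,220,k4
print('stand top');S(*[(295+u/5,150+v/5) for u,v in [(42,82),(360,50),(378,200),(68,234)]],z=.06,f='top0')
S(*[(275+u/4,220+v/4) for u,v in [(118,5),(400,162),(313,258),(20,80)]],z=.06)
print('slot');S(*[(295+u/5,150+v/5) for u,v in [(202,112),(355,95),(362,152),(210,168)]],z=.06,f='top0')
S(*[(275+u/4,220+v/4) for u,v in [(215,98),(356,182),(325,216),(180,130)]],z=.06)
E
```

```text
side0 (172.75, 107.5) [0.5282 0.3271 0.14  ]
side0 (176, 106.5) [0.5375 0.3265 0.14  ]
side0 (183.5, 109.75) [0.5419 0.3004 0.14  ]
side0 (180.3, 111.2) [0.5314 0.2991 0.14  ]
top0 (111.6, 155.4) [0.5435 0.3305 0.14  ]
top0 (123.6, 155) [0.5446 0.3034 0.14  ]
top0 (124.6, 162) [0.5283 0.3004 0.14  ]
top0 (112.8, 162.8) [0.5264 0.327  0.14  ]
blade at tray
side0 (173.1, 140.25) [0.5278 0.3389 0.04  ]
side0 (187.9, 149) [0.5325 0.2788 0.04  ]
blade top
side0 (172.75, 125) [0.5352 0.3458 0.08  ]
side0 (187.9, 134.75) [0.5364 0.2802 0.08  ]
tray top
top0 (103, 152) [0.5739 0.3946 0.04  ]
top0 (211, 153) [0.5729 0.1172 0.04  ]
top0 (211, 211) [0.4225 0.1146 0.04  ]
top0 (102, 211) [0.4219 0.3895 0.04  ]
side0 (239, 174) [0.5607 0.1099 0.04  ]
side0 (190, 192) [0.4299 0.1272 0.04  ]
side0 (130, 147) [0.424  0.3814 0.04  ]
stand top
top0 (303.4, 166.4) [ 0.5351 -0.1198  0.06  ]
top0 (367.0, 160.0) [ 0.5525 -0.2827  0.06  ]
top0 (370.6, 190.0) [ 0.4754 -0.2895  0.06  ]
top0 (308.6, 196.8) [ 0.4577 -0.132   0.06  ]
side0 (304.5, 221.25) [ 0.5358 -0.1242  0.06  ]
side0 (375.0, 260.5) [ 0.5545 -0.2853  0.06  ]
side0 (353.25, 284.5) [ 0.4771 -0.2958  0.06  ]
side0 (280.0, 240.0) [ 0.4586 -0.1315  0.06  ]
slot
top0 (335.4, 172.4) [ 0.5201 -0.201   0.06  ]
top0 (366.0, 169.0) [ 0.5292 -0.2794  0.06  ]
top0 (367.4, 180.4) [ 0.4999 -0.2821  0.06  ]
top0 (337.0, 183.6) [ 0.4914 -0.2045  0.06  ]
side0 (328.75, 244.5) [ 0.5215 -0.2013  0.06  ]
side0 (364.0, 265.5) [ 0.5286 -0.2798  0.06  ]
side0 (356.25, 274.0) [ 0.5009 -0.2837  0.06  ]
side0 (320.0, 252.5) [ 0.4922 -0.2049  0.06  ]
```

Both views agree. The wide scraper's handle top is at about (0.535, 0.3145, 0.14), with yaw about 1–2°. The slot mouth is at (0.510, -0.2415), with yaw about 6.4°. I'll turn the tool first so the fingers close along x, then travel.

Call:
{"api": "carry_out", "payload": {
  "plan": [
    {"wz": 0.177},
    {"wz": 0.177},
    {"wz": 0.177},
    {"wz": 0.177},
    {"wz": 0.177},
    {"wz": 0.177},
    {"wz": 0.177},
    {},
    {}
  ]
}}

```text
$.plan[0]: bad value
```

Call:
{"api": "carry_out", "payload": {
  "plan": [
    {"ty": 42,"tx": -37,"gripper": 60},
    {"ty": 42,"tx": -37},
    {"ty": 42,"tx": -37},
    {"ty": 42,"tx": -37},
    {"ty": 42,"tx": -37},
    {"ty": 42,"tx": -37},
    {"ty": 42,"tx": -37},
    {"ty": 42,"tx": -37},
    {},
    {}
  ]
}}

```text
$.plan[0]: bad value
```

```bash
python3 - <<'E'
from h import *
from scipy.spatial.transform import Rotation as R
s=state();print(s['tcp_pos'],R.from_quat(s['ee_rot']).as_matrix().round(3),s['width'],s['time_s'])
snap('side','s1');snap('top','t1')
a=cv2.imread('pics/t1.png');b=cv2.imread('pics/s1.png')
f=lambda i,x,y,w,h,k:cv2.resize(i[y:y+h,x:x+w],None,fx=k,fy=k,interpolation=cv2.INTER_CUBIC)
c=np.hstack([f(b,120,50,100,120,4),f(a,60,100,100,120,4)])
cv2.imwrite('pics/c3.png',np.clip(c*1.6,0,255).astype(np.uint8))
E
```

```text
[0.19618976 0.61923565 0.22175549] [[-0.953  0.302 -0.   ]
 [ 0.302  0.953 -0.001]
 [-0.    -0.001 -1.   ]] 0.08714192309287147 0.1
```

View pics/c3.png

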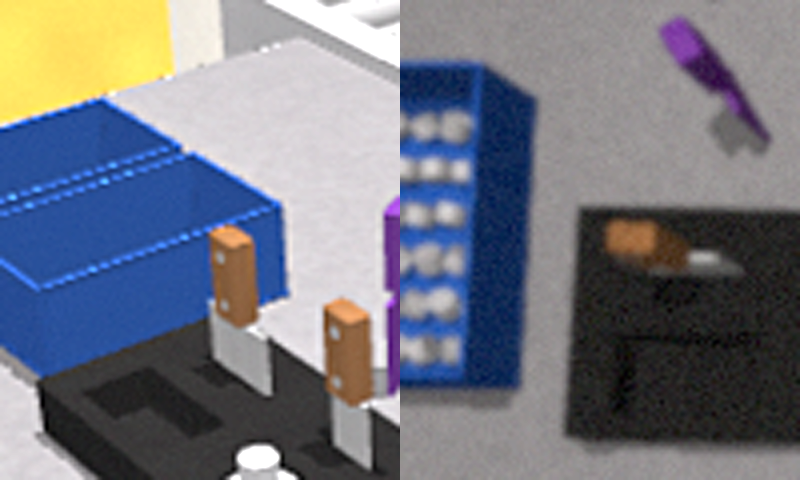

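The call was refused and nothing moved, so rows probably need every field. The picture shows the scene unchanged.

Call:
{"api": "carry_out", "payload": {
  "plan": [
    {"tx": 0,"ty": 0,"tz": 0,"wx": 0,"wy": 0,"wz": 0.177,"gripper": 87},
    {"tx": 0,"ty": 0,"tz": 0,"wx": 0,"wy": 0,"wz": 0.177,"gripper": 87},
    {"tx": 0,"ty": 0,"tz": 0,"wx": 0,"wy": 0,"wz": 0.177,"gripper": 87},
    {"tx": 0,"ty": 0,"tz": 0,"wx": 0,"wy": 0,"wz": 0.177,"gripper": 87},
    {"tx": 0,"ty": 0,"tz": 0,"wx": 0,"wy": 0,"wz": 0.177,"gripper": 87},
    {"tx": 0,"ty": 0,"tz": 0,"wx": 0,"wy": 0,"wz": 0.177,"gripper": 87},
    {"tx": 0,"ty": 0,"tz": 0,"wx": 0,"wy": 0,"wz": 0.177,"gripper": 87},
    {"tx": 0,"ty": 0,"tz": 0,"wx": 0,"wy": 0,"wz": 0,"gripper": 60},
    {"tx": 0,"ty": 0,"tz": 0,"wx": 0,"wy": 0,"wz": 0,"gripper": 60}
  ]
}}

```text
time_s: 1.32
tcp_pos: [0.1962, 0.6196, 0.2224]
ee_rot: [0.697, 0.717, -0.0, 0.0]
force: [-0.1, 0.7, 0.1]
width: 0.0743
grasp_force: 0.0
```

Call:
{"api": "carry_out", "payload": {
  "plan": [
    {"tx": -39.3,"ty": 41.3,"tz": 0,"wx": 0,"wy": 0,"wz": 0,"gripper": 60},
    {"tx": -39.3,"ty": 41.3,"tz": 0,"wx": 0,"wy": 0,"wz": 0,"gripper": 60},
    {"tx": -39.3,"ty": 41.3,"tz": 0,"wx": 0,"wy": 0,"wz": 0,"gripper": 60},
    {"tx": -39.3,"ty": 41.3,"tz": 0,"wx": 0,"wy": 0,"wz": 0,"gripper": 60},
    {"tx": -39.3,"ty": 41.3,"tz": 0,"wx": 0,"wy": 0,"wz": 0,"gripper": 60},
    {"tx": -39.3,"ty": 41.3,"tz": 0,"wx": 0,"wy": 0,"wz": 0,"gripper": 60},
    {"tx": -39.3,"ty": 41.3,"tz": 0,"wx": 0,"wy": 0,"wz": 0,"gripper": 60},
    {"tx": -39.3,"ty": 41.3,"tz": 0,"wx": 0,"wy": 0,"wz": 0,"gripper": 60},
    {"tx": 0,"ty": 0,"tz": 0,"wx": 0,"wy": 0,"wz": 0,"gripper": 60},
    {"tx": 0,"ty": 0,"tz": 0,"wx": 0,"wy": 0,"wz": 0,"gripper": 60}
  ]
}}

```text
time_s: 2.58
tcp_pos: [0.5342, 0.3138, 0.2224]
ee_rot: [0.698, 0.716, -0.0, -0.0]
force: [0.3, 0.8, 0.1]
width: 0.0601
grasp_force: 0.0
```

```bash
python3 - <<'E'
from h import *
s=state();print(s['tcp_pos'],s['ee_rot'],s['width'])
snap('side','s2');crop('s2',120,30,130,130,5,'c4')
t=s['tcp_pos']
for d in(-.03,.03): print([(round((u-o)*5)) for u,o in zip(proj('s2',t+[d,0,0]),(120,30))])
E
```

```text
[0.53422502 0.31384958 0.22241398] [ 6.97628891e-01  7.16459250e-01 -7.42185701e-05 -2.61218137e-04] 0.06007258583918632
[223, 253]
[328, 221]
```

View pics/c4.png

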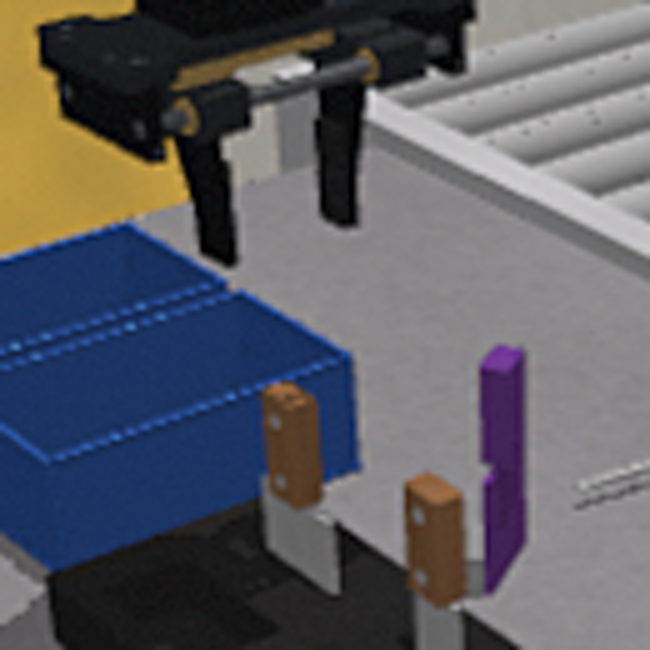

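Call:
{"api": "carry_out", "payload": {
  "plan": [
    {"tx": 0,"ty": 0,"tz": 32,"wx": 0,"wy": 0,"wz": 0,"gripper": 60},
    {"tx": 0,"ty": 0,"tz": 32,"wx": 0,"wy": 0,"wz": 0,"gripper": 60},
    {"tx": 0,"ty": 0,"tz": 32,"wx": 0,"wy": 0,"wz": 0,"gripper": 60},
    {"tx": 0,"ty": 0,"tz": 30,"wx": 0,"wy": 0,"wz": 0,"gripper": 60},
    {"tx": 0,"ty": 0,"tz": 0,"wx": 0,"wy": 0,"wz": 0,"gripper": 60},
    {"tx": 0,"ty": 0,"tz": 0,"wx": 0,"wy": 0,"wz": 0,"gripper": 40},
    {"tx": 0,"ty": 0,"tz": 0,"wx": 0,"wy": 0,"wz": 0,"gripper": 30},
    {"tx": 0,"ty": 0,"tz": 0,"wx": 0,"wy": 0,"wz": 0,"gripper": 30}
  ],
  "squeeze": 10
}}

```text
time_s: 3.62
tcp_pos: [0.5349, 0.314, 0.0976]
ee_rot: [0.698, 0.716, 0.001, 0.0]
force: [0.8, 0.1, 0.9]
width: 0.0379
grasp_force: 0.0
```

Call:
{"api": "carry_out", "payload": {
  "plan": [
    {"tx": 0,"ty": 0,"tz": 0,"wx": 0,"wy": 0,"wz": 0,"gripper": 20},
    {"tx": 0,"ty": 0,"tz": 0,"wx": 0,"wy": 0,"wz": 0,"gripper": 10},
    {"tx": 0,"ty": 0,"tz": 0,"wx": 0,"wy": 0,"wz": 0,"gripper": 5},
    {"tx": 0,"ty": 0,"tz": 0,"wx": 0,"wy": 0,"wz": 0,"gripper": 5},
    {"tx": 0,"ty": 0,"tz": 0,"wx": 0,"wy": 0,"wz": 0,"gripper": 5}
  ],
  "squeeze": 10
}}

```text
time_s: 4.25
tcp_pos: [0.5346, 0.3136, 0.0967]
ee_rot: [0.698, 0.716, 0.0, 0.0]
force: [0.3, 0.1, 1.2]
width: 0.0178
grasp_force: 9.9
```

Gripped at 18 mm, which matches the handle thickness. I'll squeeze harder and lift.

Call:
{"api": "carry_out", "payload": {
  "plan": [
    {"tx": 0,"ty": 0,"tz": 0,"wx": 0,"wy": 0,"wz": 0,"gripper": 5},
    {"tx": 0,"ty": 0,"tz": 0,"wx": 0,"wy": 0,"wz": 0,"gripper": 5},
    {"tx": 0,"ty": 0,"tz": -8,"wx": 0,"wy": 0,"wz": 0,"gripper": 5},
    {"tx": 0,"ty": 0,"tz": -12,"wx": 0,"wy": 0,"wz": 0,"gripper": 5},
    {"tx": 0,"ty": 0,"tz": -20,"wx": 0,"wy": 0,"wz": 0,"gripper": 5},
    {"tx": 0,"ty": 0,"tz": -30,"wx": 0,"wy": 0,"wz": 0,"gripper": 5},
    {"tx": 0,"ty": 0,"tz": -35,"wx": 0,"wy": 0,"wz": 0,"gripper": 5},
    {"tx": 0,"ty": 0,"tz": -35,"wx": 0,"wy": 0,"wz": 0,"gripper": 5},
    {"tx": 0,"ty": 0,"tz": -25,"wx": 0,"wy": 0,"wz": 0,"gripper": 5},
    {"tx": 0,"ty": 0,"tz": 0,"wx": 0,"wy": 0,"wz": 0,"gripper": 5}
  ],
  "squeeze": 40
}}

```text
time_s: 5.5
tcp_pos: [0.5348, 0.3141, 0.2646]
ee_rot: [0.698, 0.716, 0.002, -0.0]
force: [0.6, -0.3, -1.5]
width: 0.0177
grasp_force: 39.9
```

```bash
python3 - <<'E'
from h import *
s=state();print(s['tcp_pos'],s['ee_rot'],s['width'],s['grasp_force'],s['joint_positions'].round(2))
snap('side','s3');crop('s3',120,20,130,130,5,'c5')
E
```

```text
[0.53478638 0.31409997 0.26461186] [ 6.98063430e-01  7.16033579e-01  1.82862795e-03 -1.30041136e-04] 0.017722430075012563 39.91424796637148 [-0.98  0.26  0.47  1.5  -0.12  1.4  -0.48]
```

View pics/c5.png

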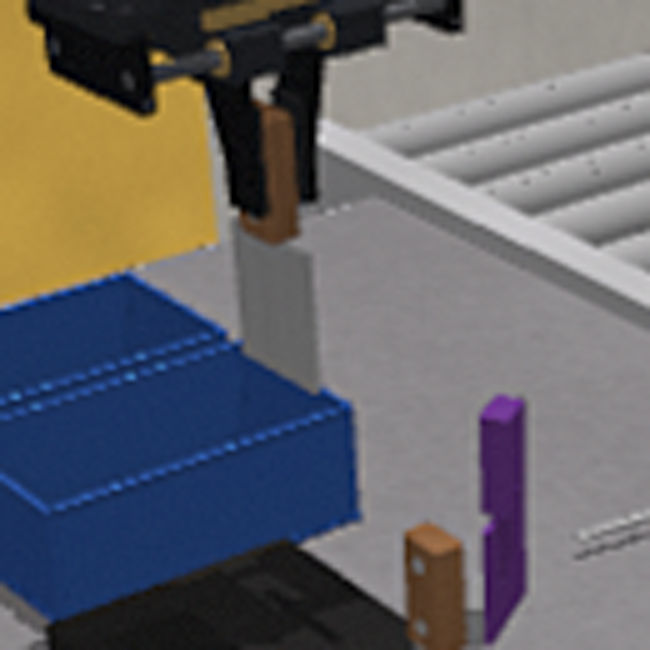

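The wide scraper hangs in the fingers, with its blade bottom at side (169,93)–(183.6,98.4) and its top at (166.6,66.4)–(183,70). The narrow one still stands.

```bash
python3 - <<'E'
from h import *
for p,z in [((169,93),.178),((183.6,98.4),.178),((166.6,66.4),.248),((183,70),.248)]: print(at('s3',*p,z).round(4))
for y in(-.03,.03):
  for z in (.178,.248): print(y,z,np.round(proj('s3',[.535,.314+y,z]),1))
E
```

```text
[0.5248 0.333  0.178 ]
[0.5353 0.2863 0.178 ]
[0.5222 0.3287 0.248 ]
[0.5398 0.2873 0.248 ]
-0.03 0.178 [184.1  98.8]
-0.03 0.248 [182.1  71. ]
0.03 0.178 [170.   90.3]
0.03 0.248 [167.5  63.1]
```

Call:
{"api": "carry_out", "payload": {
  "plan": [
    {"tx": -20,"ty": -2,"tz": 0,"wx": 0,"wy": 0,"wz": 0,"gripper": 5},
    {"tx": -40,"ty": -3,"tz": 0,"wx": 0,"wy": 0,"wz": 0,"gripper": 5},
    {"tx": -40,"ty": -3,"tz": 0,"wx": 0,"wy": 0,"wz": 0,"gripper": 5},
    {"tx": -40,"ty": -3,"tz": 0,"wx": 0,"wy": 0,"wz": 0,"gripper": 5},
    {"tx": -40,"ty": -3,"tz": 0,"wx": 0,"wy": 0,"wz": 0,"gripper": 5},
    {"tx": -40,"ty": -3,"tz": 0,"wx": 0,"wy": 0,"wz": 0,"gripper": 5},
    {"tx": -40,"ty": -3,"tz": 0,"wx": 0,"wy": 0,"wz": 0,"gripper": 5},
    {"tx": -40,"ty": -3,"tz": 0,"wx": 0,"wy": 0,"wz": 0,"gripper": 5}
  ]
}}

```text
time_s: 6.55
tcp_pos: [0.5173, 0.0103, 0.2604]
ee_rot: [0.699, 0.716, -0.001, -0.001]
force: [-0.1, -0.3, -2.4]
width: 0.0183
grasp_force: 39.9
```

Call:
{"api": "carry_out", "payload": {
  "plan": [
    {"tx": -40,"ty": -3,"tz": 0,"wx": 0,"wy": 0,"wz": 0,"gripper": 5},
    {"tx": -40,"ty": -3,"tz": 0,"wx": 0,"wy": 0,"wz": 0,"gripper": 5},
    {"tx": -40,"ty": -3,"tz": 0,"wx": 0,"wy": 0,"wz": 0,"gripper": 5},
    {"tx": -40,"ty": -3,"tz": 0,"wx": 0,"wy": 0,"wz": 0,"gripper": 5},
    {"tx": -40,"ty": -3,"tz": 0,"wx": 0,"wy": 0,"wz": 0,"gripper": 5},
    {"tx": -35,"ty": -2,"tz": 0,"wx": 0,"wy": 0,"wz": 0,"gripper": 5},
    {"tx": -20,"ty": -2,"tz": 0,"wx": 0,"wy": 0,"wz": -0.043,"gripper": 5},
    {"tx": 0,"ty": 0,"tz": 0,"wx": 0,"wy": 0,"wz": -0.043,"gripper": 5},
    {"tx": 0,"ty": 0,"tz": 0,"wx": 0,"wy": 0,"wz": 0,"gripper": 5},
    {"tx": 0,"ty": 0,"tz": 0,"wx": 0,"wy": 0,"wz": 0,"gripper": 5}
  ]
}}

```text
time_s: 7.8
tcp_pos: [0.5056, -0.2422, 0.261]
ee_rot: [0.667, 0.745, -0.0, -0.001]
force: [0.5, -0.4, -1.3]
width: 0.0178
grasp_force: 39.9
```

```bash
python3 - <<'E'
from h import *
s=state();print(s['tcp_pos'],s['ee_rot'],s['width'],s['grasp_force'])
snap('side','s4');crop('s4',265,140,130,150,4,'x');snap('top','t4')
a=cv2.imread('pics/x.png');b=cv2.resize(cv2.imread('pics/t4.png')[120:220,300:370],None,fx=4,fy=4);b=cv2.copyMakeBorder(b,0,a.shape[0]-b.shape[0],0,0,0)
cv2.imwrite('pics/c6.png',np.hstack([a,b]))
E
```

```text
[ 0.50557309 -0.24223437  0.26104464] [ 6.67178540e-01  7.44897628e-01 -5.02388072e-05 -5.62969938e-04] 0.017829713731203862 39.91428586654365
```

View pics/c6.png

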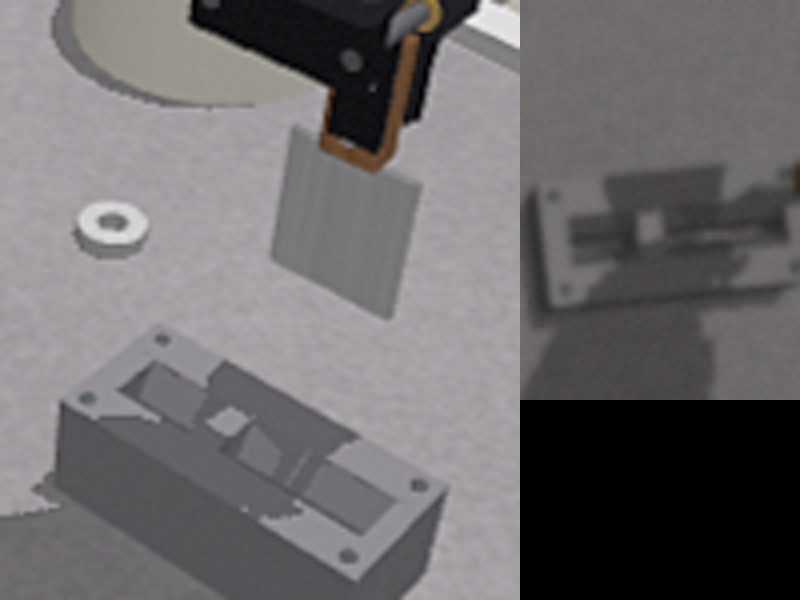

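The wide blade hangs above the stand, with its bottom corners at side (333,204.5) and (363,219.8) and its top corners at (338.2,171.8) and (370,186.2).

```bash
python3 - <<'E'
from h import *
for p,z in [((333,204.5),.1743),((363,219.75),.1743),((338.25,171.75),.2443),((370,186.25),.2443)]: print(at('s4',*p,z).round(4))
E
```

```text
[ 0.5015 -0.2097  0.1743]
[ 0.5087 -0.2689  0.1743]
[ 0.5006 -0.2099  0.2443]
[ 0.5081 -0.2686  0.2443]
```

Call:
{"api": "carry_out", "payload": {
  "plan": [
    {"tx": -2.5,"ty": 4.7,"tz": 0,"wx": 0,"wy": 0,"wz": 0,"gripper": 5},
    {"tx": 0,"ty": 0,"tz": 25,"wx": 0,"wy": 0,"wz": 0,"gripper": 5},
    {"tx": 0,"ty": 0,"tz": 35,"wx": 0,"wy": 0,"wz": 0,"gripper": 5},
    {"tx": 0,"ty": 0,"tz": 30,"wx": 0,"wy": 0,"wz": 0,"gripper": 5},
    {"tx": 0,"ty": 0,"tz": 18,"wx": 0,"wy": 0,"wz": 0,"gripper": 5},
    {"tx": 0,"ty": 0,"tz": 10,"wx": 0,"wy": 0,"wz": 0,"gripper": 5},
    {"tx": 0,"ty": 0,"tz": 6,"wx": 0,"wy": 0,"wz": 0,"gripper": 5},
    {"tx": 0,"ty": 0,"tz": 0,"wx": 0,"wy": 0,"wz": 0,"gripper": 5},
    {"tx": 0,"ty": 0,"tz": 0,"wx": 0,"wy": 0,"wz": 0,"gripper": 5}
  ]
}}

```text
time_s: 9.02
tcp_pos: [0.5117, -0.2445, 0.1383]
ee_rot: [0.667, 0.745, 0.0, 0.0]
force: [0.2, -0.1, -0.2]
width: 0.0181
grasp_force: 39.9
```

Call:
{"api": "carry_out", "payload": {
  "plan": [
    {"tx": 0,"ty": 0,"tz": 4,"wx": 0,"wy": 0,"wz": 0,"gripper": 5},
    {"tx": 0,"ty": 0,"tz": 4,"wx": 0,"wy": 0,"wz": 0,"gripper": 5},
    {"tx": 0,"ty": 0,"tz": 4,"wx": 0,"wy": 0,"wz": 0,"gripper": 5},
    {"tx": 0,"ty": 0,"tz": 0,"wx": 0,"wy": 0,"wz": 0,"gripper": 5},
    {"tx": 0,"ty": 0,"tz": 0,"wx": 0,"wy": 0,"wz": 0,"gripper": 5}
  ]
}}

```text
time_s: 9.65
tcp_pos: [0.5113, -0.2443, 0.1256]
ee_rot: [0.667, 0.745, -0.0, 0.0]
force: [-0.3, 0.3, -1.4]
width: 0.0177
grasp_force: 39.9
```

Call:
{"api": "carry_out", "payload": {
  "plan": [
    {"tx": 0,"ty": 0,"tz": 4,"wx": 0,"wy": 0,"wz": 0,"gripper": 5},
    {"tx": 0,"ty": 0,"tz": 4,"wx": 0,"wy": 0,"wz": 0,"gripper": 5},
    {"tx": 0,"ty": 0,"tz": 4,"wx": 0,"wy": 0,"wz": 0,"gripper": 5},
    {"tx": 0,"ty": 0,"tz": 4,"wx": 0,"wy": 0,"wz": 0,"gripper": 5},
    {"tx": 0,"ty": 0,"tz": 4,"wx": 0,"wy": 0,"wz": 0,"gripper": 5},
    {"tx": 0,"ty": 0,"tz": 0,"wx": 0,"wy": 0,"wz": 0,"gripper": 5},
    {"tx": 0,"ty": 0,"tz": 0,"wx": 0,"wy": 0,"wz": 0,"gripper": 5}
  ]
}}

```text
time_s: 10.52
tcp_pos: [0.5113, -0.2444, 0.1057]
ee_rot: [0.667, 0.745, -0.0, 0.0]
force: [0.3, 0.2, -1.7]
width: 0.0178
grasp_force: 39.9
```

Call:
{"api": "carry_out", "payload": {
  "plan": [
    {"tx": 0,"ty": 0,"tz": 2,"wx": 0,"wy": 0,"wz": 0,"gripper": 5},
    {"tx": 0,"ty": 0,"tz": 2,"wx": 0,"wy": 0,"wz": 0,"gripper": 5},
    {"tx": 0,"ty": 0,"tz": 2,"wx": 0,"wy": 0,"wz": 0,"gripper": 5},
    {"tx": 0,"ty": 0,"tz": 0,"wx": 0,"wy": 0,"wz": 0,"gripper": 5},
    {"tx": 0,"ty": 0,"tz": 0,"wx": 0,"wy": 0,"wz": 0,"gripper": 5}
  ]
}}

```text
time_s: 11.15
tcp_pos: [0.5113, -0.2443, 0.0996]
ee_rot: [0.667, 0.745, -0.0, 0.0]
force: [0.1, -0.6, -1.2]
width: 0.0178
grasp_force: 39.9
```

Call:
{"api": "carry_out", "payload": {
  "plan": [
    {"tx": 0,"ty": 0,"tz": 1,"wx": 0,"wy": 0,"wz": 0,"gripper": 5},
    {"tx": 0,"ty": 0,"tz": 1,"wx": 0,"wy": 0,"wz": 0,"gripper": 5},
    {"tx": 0,"ty": 0,"tz": 1,"wx": 0,"wy": 0,"wz": 0,"gripper": 5},
    {"tx": 0,"ty": 0,"tz": 0,"wx": 0,"wy": 0,"wz": 0,"gripper": 5},
    {"tx": 0,"ty": 0,"tz": 0,"wx": 0,"wy": 0,"wz": 0,"gripper": 5}
  ]
}}

```text
time_s: 11.78
tcp_pos: [0.5113, -0.2443, 0.0967]
ee_rot: [0.667, 0.745, 0.0, 0.0]
force: [-0.1, -0.0, 0.9]
width: 0.0178
grasp_force: 39.9
```

The force has turned upward, so the blade is just reaching the floor. I'll press 1 mm more and then release gently.

Call:
{"api": "carry_out", "payload": {
  "plan": [
    {"tx": 0,"ty": 0,"tz": 0.7,"wx": 0,"wy": 0,"wz": 0,"gripper": 5},
    {"tx": 0,"ty": 0,"tz": 0,"wx": 0,"wy": 0,"wz": 0,"gripper": 5},
    {"tx": 0,"ty": 0,"tz": 0,"wx": 0,"wy": 0,"wz": 0,"gripper": 5}
  ]
}}

```text
time_s: 12.15
tcp_pos: [0.5115, -0.2444, 0.0966]
ee_rot: [0.667, 0.745, 0.0, 0.0]
force: [-3.8, 1.7, 8.8]
width: 0.0178
grasp_force: 39.9
```

Call:
{"api": "carry_out", "payload": {
  "plan": [
    {"tx": 0,"ty": 0,"tz": 0,"wx": 0,"wy": 0,"wz": 0,"gripper": 22},
    {"tx": 0,"ty": 0,"tz": 0,"wx": 0,"wy": 0,"wz": 0,"gripper": 30},
    {"tx": 0,"ty": 0,"tz": 0,"wx": 0,"wy": 0,"wz": 0,"gripper": 40},
    {"tx": 0,"ty": 0,"tz": 0,"wx": 0,"wy": 0,"wz": 0,"gripper": 50},
    {"tx": 0,"ty": 0,"tz": 0,"wx": 0,"wy": 0,"wz": 0,"gripper": 60},
    {"tx": 0,"ty": 0,"tz": 0,"wx": 0,"wy": 0,"wz": 0,"gripper": 60},
    {"tx": 0,"ty": 0,"tz": 0,"wx": 0,"wy": 0,"wz": 0,"gripper": 60},
    {"tx": 0,"ty": 0,"tz": 0,"wx": 0,"wy": 0,"wz": 0,"gripper": 60}
  ]
}}

```text
time_s: 13.15
tcp_pos: [0.5113, -0.2443, 0.0959]
ee_rot: [0.667, 0.745, -0.0, 0.0]
force: [-0.0, 0.0, 0.2]
width: 0.06
grasp_force: 0.0
```

Call:
{"api": "carry_out", "payload": {
  "plan": [
    {"tx": 0,"ty": 0,"tz": -20,"wx": 0,"wy": 0,"wz": 0,"gripper": 60},
    {"tx": 0,"ty": 0,"tz": -30,"wx": 0,"wy": 0,"wz": 0,"gripper": 60},
    {"tx": 0,"ty": 0,"tz": -35,"wx": 0,"wy": 0,"wz": 0,"gripper": 60},
    {"tx": 0,"ty": 0,"tz": -35,"wx": 0,"wy": 0,"wz": 0,"gripper": 60},
    {"tx": 0,"ty": 0,"tz": 0,"wx": 0,"wy": 0,"wz": 0,"gripper": 60},
    {"tx": 0,"ty": 0,"tz": 0,"wx": 0,"wy": 0,"wz": 0,"gripper": 60}
  ]
}}

```text
time_s: 13.9
tcp_pos: [0.5112, -0.2442, 0.2161]
ee_rot: [0.667, 0.745, 0.0, 0.0]
force: [0.6, 0.6, 0.1]
width: 0.0598
grasp_force: 0.0
```

```bash
python3 - <<'E'
from h import *
snap('side','s5');crop('s5',120,90,270,200,2.9,'c7')
E
```

```text
(no output)
```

View pics/c7.png

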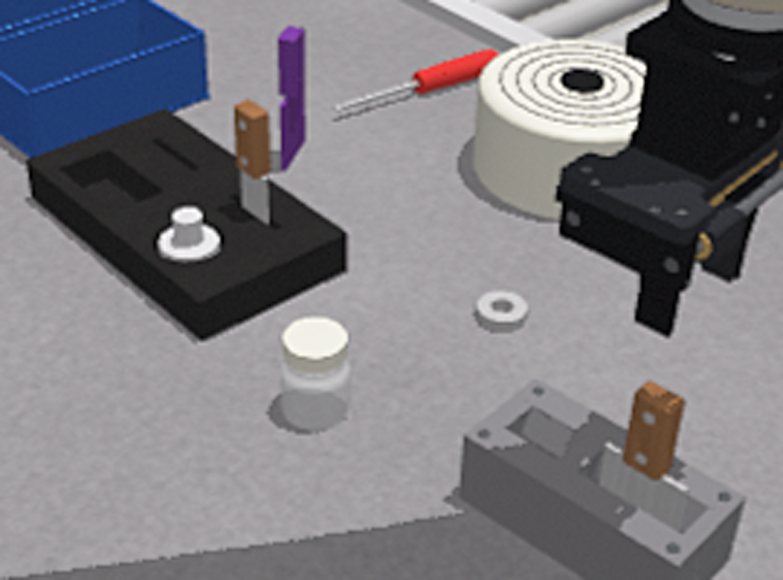

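The wide scraper stands in the long slot, with its handle at crop (655,430), about 20 mm of blade above the stand's top and the gripper clear of it. The narrow one still stands in the tray at crop (253,160).

```bash
python3 -c "
from plant import close_job;print(close_job())"
```

```text
the job is handed in; nothing more can be done
None
```

The wide scraper stands released at the bottom of the long slot in the left stand, the narrow one is still standing in its tray pocket, and the job is handed in (no verdict was returned).

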